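# Bolt the gas cylinder's cradle and half open the supply valve

### The arm

A 7-joint arm with a two-finger parallel gripper is mounted at the origin on the work surface. World frame = base frame: x ahead of the robot, y to its left, z up, the work surface at z = 0. Lengths are in m, angles in degrees, forces in N, time in s.
With the tool pointing down it reaches from about 0.425 to 0.975 m from the base axis. Payload 16.7 kg.
Tool frame: the origin (TCP) lies midway between the tips of the shut fingers; the grasp point (between the pads) lies 19 mm behind it; z points along the fingers, y is the line along which they close (so a half turn about z gives the same grasp; the last joint's range is limited). The gripper opens to 85 mm and grips with 20 to 120 N. Pads are 22 mm wide; open, the fingers measure 114 mm over their backs; the gripper's body (76 mm by 85 mm) begins 54 mm behind the grasp point. The pads swing forward as they close: fully open they stand 13 mm farther back than shut.
Start: joints at [56.35, 24.414, 4.234, 92.017, -1.954, 63.644, -3.845], TCP at [0.286, -0.611, 0.231] pointing down, gripper open.
Joint ranges: [-163.25, 163.25], [-28.42, 122.38], [-70.27, 78.77], [12.13, 141.07], [-58.53, 238.53], [9.26, 117.41], [-156.51, 156.51]. Speed limits (degrees/s): [108.29, 108.29, 136.94, 136.94, 172.46, 172.46, 172.46].

### API

Orientations are given as [roll, pitch, yaw] about the fixed x, y, z axes, in that order (R = Rz(yaw) Ry(pitch) Rx(roll)).
In Python, from rig import robot, read_camera gives the robot as it stands.
- The arm moves only by the tool carry_out, never from a script. Its argument "plan" is a list of rows, each a list of 7 numbers: the finger opening in cm, from 0 to 8.54, then the shift along the tool's x, y, z in cm, then the turn, a rotation vector about the tool's x, y, z in degrees. A call has 1 to 20 rows; each row shifts and turns the commanded pose from where the row before left it, along the tool's axes as they then stand; what a row does not reach is not made up. A row lasts 1/10 s, in which the tool goes at most 50 mm and 8.59 degrees, less where a joint would pass 70% of its speed; a pose out of reach is approached as far as the arm can. A call with a gripper value outside its range is refused whole. The fingers move at their own pace and stop on an object; "newtons" is the grip in N (left out, the last holds). Time passes only in rows, so rows that do not move let the fingers close. It gives the time, the measured TCP pose, the force, the opening and the grip force at its end, in the units of the state.
- robot.observe(): the state, without advancing time (a new reading comes with each control period).
- read_camera(name): name is "side" or "top" or "wrist"; returns a dict with "img" (400x640x3 uint8, red, green, blue), "z_map" (400x640 float32, m along the optical axis (not along the pixel's ray), 0 where there is no reading), "mtx" (3x3 intrinsics, pixels), "R" (3x3) and "t" (3): a world point X has camera coordinates R X + t; the wrist camera has in their place "hand_eye" (4x4, takes a point from camera to tool coordinates, whose origin is the TCP and whose axes are the flange's). Camera axes: x right, y down, z forward; pixel columns grow to the right and rows downward; lengths in m; the calibration is good to about 2 mm. A picture is of the moment at which its call begins: read the wrist's pose just before it.
- robot.job_done(): hands the job in; it is judged then, once.
The state is a dict: "t": time; "joint_positions": joint angles; "qvel": joint speeds; "effort": joint torques, N m; "eef_pos": TCP position; "ee_rot": TCP orientation; "wrist_force": force on the tool from outside, world axes, zero at the start; "wrist_torque": the same for the moment, N m; "width": opening from 0.0 (shut) to 1.0 (fully open); "grasp_force": force on a finger pad.
Only numpy, scipy, OpenCV 4.12 (cv2) and the standard library are available. Lean on these libraries where they do the work, as an engineer would, in place of code of your own. Each camera call takes 0.05 s, during which the arm holds its last target. There are 200 camera calls.

### The job

Secure the gas cylinder in its cradle by sliding the barrel bolt fully home through its keeper. Then turn the manifold's lever valve to half open, with the lever midway between straight across the pipe and along it. Leave everything else on the bench where it stands.

Things in the scene. Friction and masses are not known exactly. Their poses are not given: they have to be found in the camera images.
- cradle: Cylinder cradle screwed to the table, on its left or right half: grey base plate 205 x 300 x 8 mm with a white gas cylinder (84 mm across, top 97 mm high, axis at local x = -55 mm) lying along the cradle's y axis, a steel strap round it, and the bolt along the plate's other long side (local x = +50 mm). Origin on the table, 10 mm along +x from under the plate's middle; z is up.
- bolt (a joint): How far the barrel bolt has slid (m) along the cradle's +y: 0 withdrawn, 0.070 fully home against its stop; needs about 3 N. The bolt is a steel rod 16 mm thick, 170 mm long, its axis 45 mm above the table, in two guides; when home its end stands through all three plates of the keeper.
- bolt_knob (a point): Grip point of the bolt's handle, an upright round steel post 18 mm thick from 75 to 109 mm above the table (top 113 mm). The point is on its axis, 95 mm high, and moves with the bolt: cradle-frame (50, -55, 95) mm withdrawn, (50, 15, 95) mm home. The guides either side are 62 mm high; the cylinder's side is 63 mm away.
- keeper (a point): Middle of the keeper: the steel tongue of the strap with a square hole, standing between two holed lugs (68 mm high, reaching from 68 to 112 mm along the cradle's +y); at cradle-frame (50, 90, 45) mm. Fixed to the cradle.
- manifold: Supply manifold screwed to the table on the half the cradle does not use: grey base plate 110 x 210 x 8 mm; steel pipe (24 mm thick, axis 42 mm high) along the manifold's y axis in two grey saddles; brass valve at its middle; round gauge (48 mm across, top 109 mm high) near the -y end. Origin on the table, 30 mm along +x from under the pipe's middle.
- valve (a joint): Angle of the valve lever (rad), growing counter-clockwise from above: 0 shut, lever straight across the pipe, pointing along the manifold's +x; pi/2 fully open, lever along the pipe, pointing to +y; pi/4 (0.785) half open. Stops at both ends; stays where it is left; needs about 0.12 N m.
- lever_grip (a point): Grip point of the valve lever: a flat bar with a black sleeve 75 mm long, 14 mm wide, 18 mm tall, ending 115 mm from the turning axis. The point is 85 mm from that axis, at mid-height, 95 mm above the table, and moves with the lever; local x points outwards. Below it is free down to the 60 mm high saddles.
- valve_axis (a point): Where the lever's vertical turning axis meets the lever's mid-height: manifold-frame (-30, 0, 95) mm.
- jar: Bystander: clear glass jar with a steel lid, 60 mm across, 75 mm tall, beside the cradle on the bolt's side; origin at the centre of its underside
- spanner: Bystander: steel open-ended spanner, 160 mm long, lying flat on the table beside the manifold's base plate, on the robot's side; origin under its middle
- dish: Bystander: shallow steel bowl, 90 mm across, 40 mm tall, between the two fixtures; origin at the centre of its underside
- spray: Bystander: white plastic bottle, 70 mm across, 190 mm tall, on the robot's left; origin at the centre of its underside

How it is judged:
By the outcome, as a careful person would: the job done as asked, in the order asked, and still so for the second after the job is handed in, with the robot touching nothing.
It also fails if it takes over 48 s, if anything falls off the work surface, if the arm or the gripper's body presses on something with over 40 N, if the wrist force passes 120 N, or if a joint passes its speed limit or range.

## Working session

There is one attempt and no reset: what is moved stays moved. The work goes in short steps, Python scripts to look and compute and a tool call to move; the robot and the scene stay as the last step left them, time stands still between calls to the robot, and variables do not carry over. Pictures are saved under pics/ and viewed, at most 10 in all, crops included, and the job is handed in when it is done.

Besides the shell and the picture viewer there is one more tool, called in YAML: its name, and indented under it one key for each argument. carry_out: Moves the arm, as the interface text tells. Its arguments: {"type":"object","properties":{"plan":{"type":"array"},"newtons":{"type":"number"}},"required":["plan"]}

```bash
mkdir -p pics && python3 - <<'E'
from rig import robot, read_camera
import cv2,pickle
s=robot.observe();print(s)
for n in("top","side"):
    d=read_camera(n);pickle.dump(d,open(n+".pkl","wb"));cv2.imwrite(f"pics/{n}0.png",d["img"][:,:,::-1]);print(n,d["mtx"],d["R"],d["t"])
E
```

```text
{'t': 0.0, 'joint_positions': array([56.35024186, 24.45088699,  4.23250395, 92.05025839, -1.9533401 ,
       63.64469336, -3.84578665]), 'qvel': array([-0.08140798, -0.00677527, -0.00026239, -0.0504365 , -0.02688835,
       -0.0224744 ,  0.04136162]), 'effort': array([ 5.32688446e-04, -9.49811554e+01,  3.76143783e+00, -4.63510430e+01,
        1.94056635e-02,  1.01621478e-02,  1.07825613e-04]), 'eef_pos': array([ 0.2859574 , -0.61099802,  0.23061209]), 'ee_rot': array([-1.79926627e+02,  6.38042010e-03,  2.50801785e+01]), 'wrist_force': array([-1.15533928, -0.35431341,  0.49436386]), 'wrist_torque': array([ 0.02116957,  0.00570737, -0.01512526]), 'grasp_force': 0.0, 'width': 1.0046060929743554}
top [[372.71679505   0.         321.14303169]
 [  0.         372.71679505 197.23899053]
 [  0.           0.           1.        ]] [[-0.01825641 -0.99980221 -0.00788896]
 [-0.99055825  0.01915873 -0.13574718]
 [ 0.13587147  0.00533622 -0.9907121 ]] [0.13521158 0.54648188 1.0853614 ]
side [[489.26861086   0.         317.81525423]
 [  0.         489.26861086 195.68738373]
 [  0.           0.           1.        ]] [[ 0.99979543 -0.01956662 -0.00512236]
 [-0.01486371 -0.53902055 -0.84216146]
 [ 0.01371719  0.84206532 -0.53920112]] [-0.53647456  0.14476467  1.17118606]
```

View pics/top0.png

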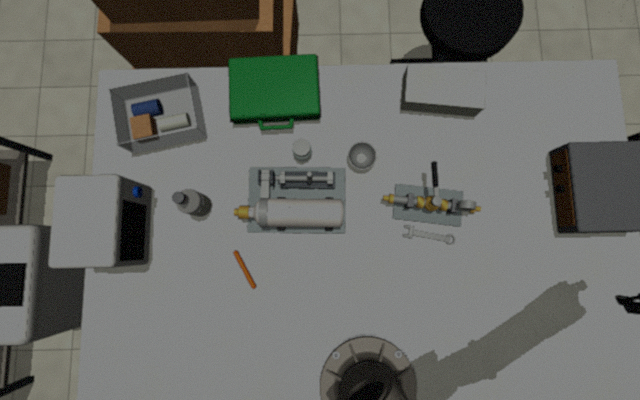

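View pics/side0.png

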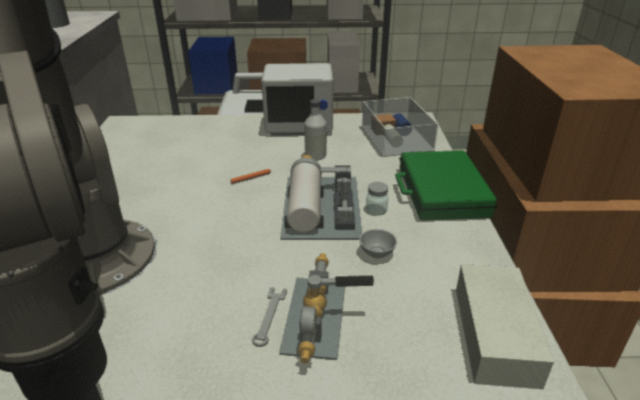

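The top view shows the cradle on the left: plate corners near (249,167) and (345,233), bolt on the far side, keeper to the left. The manifold is on the right, with its lever pointing away from the robot, from (432,203) to (434,163), and the gauge on the right. I'll enlarge both.

```bash
python3 - <<'E'
import cv2,pickle,numpy as np
d=pickle.load(open("top.pkl","rb"));im=d["img"][:,:,::-1]
a=cv2.resize(im[158:240,240:352],None,fx=7,fy=7,interpolation=cv2.INTER_CUBIC)
b=cv2.resize(im[155:250,376:488],None,fx=6,fy=6,interpolation=cv2.INTER_CUBIC)
cv2.imwrite("pics/ca.png",cv2.convertScaleAbs(a,alpha=1.5));cv2.imwrite("pics/cb.png",cv2.convertScaleAbs(b,alpha=1.5))
E
```

```text
(no output)
```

View pics/ca.png

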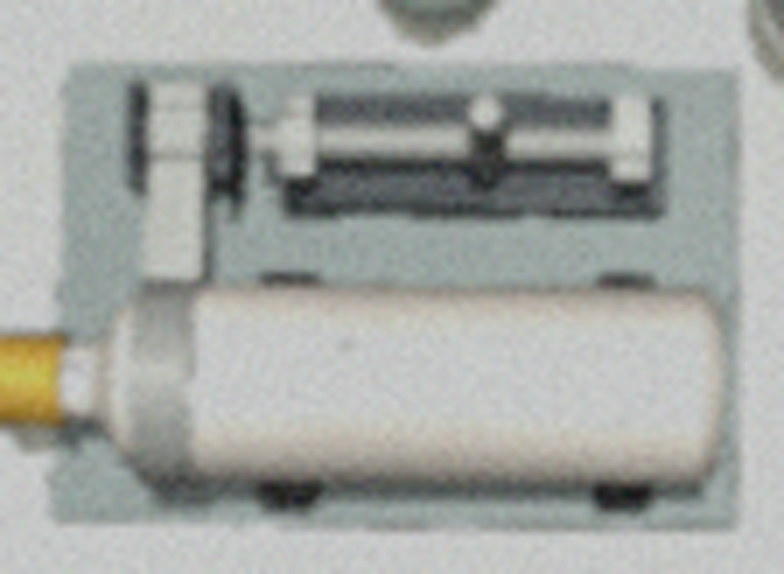

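View pics/cb.png

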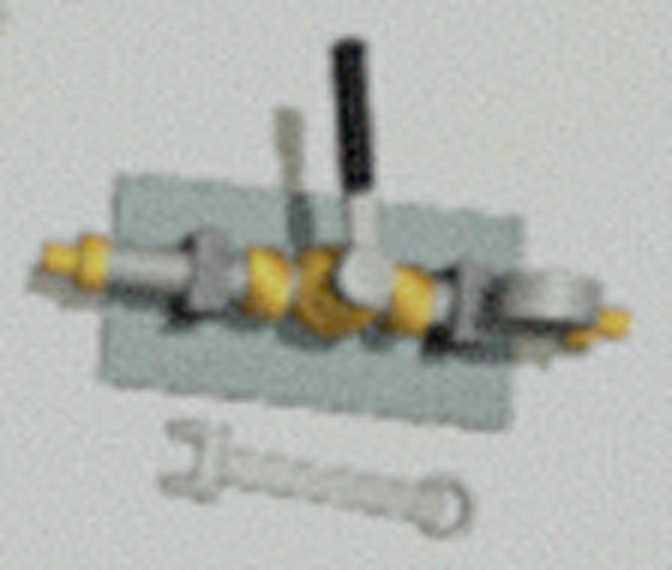

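The cradle crop shows plate corners at (68,66), (740,70), (735,525) and (52,522), with the knob top at (487,110). The manifold crop shows corners at (118,175), (522,215), (510,430) and (100,380), the hub at (363,272) and the lever tip at (350,42).

```bash
cat > h.py <<'E'
import numpy as np
def ray(d,uv,z):
    uv=np.atleast_2d(uv).astype(float)
    r=np.c_[(uv-d["mtx"][:2,2])/np.diag(d["mtx"])[:2],np.ones(len(uv))]@d["R"]
    c=-d["R"].T@d["t"]
    return c+r*((z-c[2])/r[:,2])[:,None]
def fit(P,Q):  # Q ~ R P + t, planar
    p,q=P.mean(0),Q.mean(0);A=(P-p).T@(Q-q)
    a=np.arctan2(A[0,1]-A[1,0],A[0,0]+A[1,1]);R=np.array([[np.cos(a),-np.sin(a)],[np.sin(a),np.cos(a)]])
    t=q-R@p;return a,R,t,Q-(P@R.T+t)
E
python3 - <<'E'
from h import *
import pickle
d=pickle.load(open("top.pkl","rb"))
def px(l,f,o):return (np.array(l)+.5)/f-.5+o
ca=px([(68,66),(740,70),(735,525),(52,522)],7,(240,158))
cb=px([(118,175),(522,215),(510,430),(100,380)],6,(376,155))
for n,c,hx,hy,ox in(("cradle",ca,.1025,.15,-.01),("man",cb,.055,.105,0)):
    P=np.array([(hx,hy),(hx,-hy),(-hx,-hy),(-hx,hy)])+(ox,0)
    a,R,t,e=fit(P,ray(d,c,.008)[:,:2]);print(n,np.degrees(a),t,(e*1000).round(1).tolist())
    for m in([(.05,-.055),(.05,.015)] if n=="cradle" else [(-.03,0),(.055,0),(.085,0)]):print(m,R@m+t)
print("knob top",ray(d,px([(487,110)],7,(240,158)),.113))
print("hub,tip",ray(d,px([(363,272),(350,42)],6,(376,155)),.1))
E
```

```text
cradle -1.5428912189271848 [0.55763677 0.20117935] [[-1.1, -0.2], [-0.9, -0.8], [1.6, 1.3], [0.4, -0.3]]
(0.05, -0.055) [0.60613775 0.14485302]
(0.05, 0.015) [0.60802252 0.21482764]
man -7.4459311640581 [ 0.5242254  -0.20225113] [[-1.5, -0.5], [0.7, 0.8], [-0.7, 0.4], [1.5, -0.7]]
(-0.03, 0) [ 0.49447837 -0.19836341]
(0.055, 0) [ 0.57876161 -0.20937861]
(0.085, 0) [ 0.60850864 -0.21326632]
knob top [[0.60781386 0.15728112 0.113     ]]
hub,tip [[ 0.52643268 -0.20111201  0.1       ]
 [ 0.63760281 -0.2015682   0.1       ]]
```

carry_out:
  plan:
    - [8.5,0,0,0,0,0,6.65]
    - [8.5,0,0,0,0,0,6.65]
    - [8.5,0,0,0,0,0,6.65]
    - [8.5,0,0,0,0,0,6.65]
    - [8.5,1.75,-4.5,0,0,0,0]
    - [8.5,1.75,-4.5,0,0,0,0]
    - [8.5,1.75,-4.5,0,0,0,0]
    - [8.5,1.75,-4.5,0,0,0,0]
    - [8.5,1.75,-4.5,0,0,0,0]
    - [8.5,1.75,-4.5,0,0,0,0]
    - [8.5,1.75,-4.5,0,0,0,0]
    - [8.5,1.75,-4.5,0,0,0,0]
    - [8.5,1.75,-4.5,0,0,0,0]
    - [8.5,1.75,-4.5,0,0,0,0]
    - [8.5,1.75,-4.5,0,0,0,0]
    - [8.5,1.75,-4.5,0,0,0,0]
    - [8.5,1.75,-4.5,0,0,0,0]
    - [8.5,1.75,-4.5,0,0,0,0]
    - [8.5,1.75,-4.5,0,0,0,0]
    - [8.5,1.75,-4.5,0,0,0,0]
  newtons: 40

```text
t: 2.1
eef_pos: [0.5854, 0.1028, 0.2312]
ee_rot: [180.0, 0.0, -1.5]
wrist_force: [0.3, -1.2, 0.7]
width: 0.995
grasp_force: 0.0
```

```bash
cat >> h.py <<'E'
def wristcam():
    from rig import robot,read_camera
    from scipy.spatial.transform import Rotation as Ro
    s=robot.observe();d=read_camera("wrist");H=d["hand_eye"]
    T=np.eye(4);T[:3,:3]=Ro.from_euler("xyz",s["ee_rot"],degrees=True).as_matrix();T[:3,3]=s["eef_pos"]
    W=np.linalg.inv(T@H);d["R"],d["t"]=W[:3,:3],W[:3,3];return s,d
E
python3 - <<'E'
from h import *
import cv2,pickle
s,d=wristcam();pickle.dump(d,open("w1.pkl","wb"));cv2.imwrite("pics/w1.png",d["img"][:,:,::-1]);print(s["eef_pos"],s["ee_rot"],-d["R"].T@d["t"],d["hand_eye"])
E
```

```text
[0.58544762 0.10278126 0.23117403] [ 1.79994839e+02  1.45010440e-02 -1.53486091e+00] [0.65903657 0.09961179 0.37436765] [[-8.29756968e-04 -9.56794466e-01 -2.90763927e-01  7.36111996e-02]
 [ 9.99999085e-01 -1.10443033e-03  7.80552887e-04  1.21013053e-03]
 [-1.06795718e-03 -2.90763013e-01  9.56794508e-01 -1.43212155e-01]
 [ 0.00000000e+00  0.00000000e+00  0.00000000e+00  1.00000000e+00]]
```

View pics/w1.png

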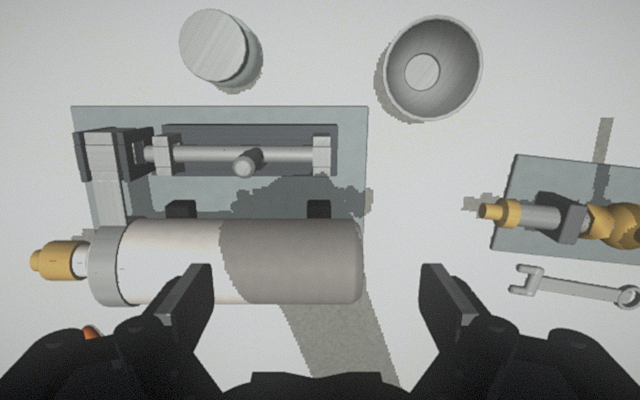

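The wrist view shows the knob top disc at (244,168), the plate's far corners at (71,107) and (368,107), the guides at about (165,153) and (322,155), and the manifold plate's corners at (516,155) and (491,247).

```bash
python3 - <<'E'
from h import *
import pickle
d=pickle.load(open("w1.pkl","rb"))
print("knob",ray(d,(244,168),.113), "z_map pt:")
for u,v in((244,168),):
    z=d["z_map"][v,u];p=np.array([(u-d["mtx"][0,2])/d["mtx"][0,0],(v-d["mtx"][1,2])/d["mtx"][1,1],1])*z;print(d["R"].T@(p-d["t"]))
c=ray(d,[(71,107),(368,107)],.008);print("corners",c, np.degrees(np.arctan2(*(c[0]-c[1])[[1,0]]))-90)
print("man", ray(d,[(516,155),(491,247)],.008))
E
```

```text
knob [[0.60776463 0.15476147 0.113     ]] z_map pt:
[0.60765263 0.15488194 0.11242906]
corners [[0.65389196 0.34465445 0.008     ]
 [0.64566699 0.0473224  0.008     ]] -1.5845446146851714
man [[ 0.59300741 -0.1076896   0.008     ]
 [ 0.48905796 -0.09378683  0.008     ]]
```

carry_out:
  plan:
    - [8.5,1.05,-2.63,0,0,0,0]
    - [8.5,1.05,-2.63,0,0,0,0]
    - [6,0,0,4,0,0,0]
    - [6,0,0,4,0,0,0]
    - [6,0,0,4,0,0,0]
    - [6,0,0,2,0,0,0]
    - [6,0,0,1.6,0,0,0]
    - [1,0,0,0,0,0,0]
    - [1,0,0,0,0,0,0]
    - [1,0,0,0,0,0,0]
    - [1,0,0,0,0,0,0]
    - [1,0,0,0,0,0,0]
    - [1,0,0,0,0,0,0]

```text
t: 3.45
eef_pos: [0.6083, 0.1536, 0.0769]
ee_rot: [-179.9, -0.1, -1.5]
wrist_force: [-2.5, 1.3, 7.7]
width: 0.197
grasp_force: 39.4
```

carry_out:
  plan:
    - [1,0,-0.7,0,0,0,0]
    - [1,0,-0.7,0,0,0,0]
    - [1,0,-0.7,0,0,0,0]
    - [1,0,-0.7,0,0,0,0]
    - [1,0,-0.7,0,0,0,0]
    - [1,0,-0.7,0,0,0,0]
    - [1,0,-0.7,0,0,0,0]
    - [1,0,-0.4,0,0,0,0]
    - [1,0,0,0,0,0,0]

```text
t: 4.35
eef_pos: [0.6097, 0.2068, 0.0769]
ee_rot: [-179.9, -0.1, -1.5]
wrist_force: [-1.7, 1.0, 7.6]
width: 0.197
grasp_force: 39.4
```

carry_out:
  plan:
    - [1,0,-0.2,0,0,0,0]
    - [1,0,-0.2,0,0,0,0]
    - [1,0,0,0,0,0,0]

```text
t: 4.65
eef_pos: [0.6098, 0.2101, 0.0769]
ee_rot: [-180.0, -0.1, -1.5]
wrist_force: [-2.2, -1.2, 8.8]
width: 0.198
grasp_force: 39.5
```

carry_out:
  plan:
    - [1,0,-0.2,0,0,0,0]
    - [1,0,0,0,0,0,0]

```text
t: 4.85
eef_pos: [0.6099, 0.212, 0.0769]
ee_rot: [-180.0, -0.1, -1.5]
wrist_force: [-2.0, -0.9, 8.8]
width: 0.198
grasp_force: 39.6
```

carry_out:
  plan:
    - [1,0,-0.2,0,0,0,0]
    - [1,0,0,0,0,0,0]

```text
t: 5.05
eef_pos: [0.6099, 0.214, 0.0769]
ee_rot: [-180.0, -0.1, -1.5]
wrist_force: [-2.2, -2.0, 9.1]
width: 0.199
grasp_force: 39.6
```

carry_out:
  plan:
    - [1,0,-0.2,0,0,0,0]
    - [1,0,0,0,0,0,0]

```text
t: 5.25
eef_pos: [0.6099, 0.2146, 0.0769]
ee_rot: [179.9, -0.1, -1.6]
wrist_force: [-3.9, -7.8, 11.2]
width: 0.196
grasp_force: 40.1
```

carry_out:
  plan:
    - [1,0,-0.2,0,0,0,0]
    - [1,0,0,0,0,0,0]

```text
t: 5.45
eef_pos: [0.6099, 0.2146, 0.0768]
ee_rot: [179.8, -0.0, -1.7]
wrist_force: [-6.2, -16.4, 17.4]
width: 0.196
grasp_force: 40.8
```

The bolt has hit its stop: no further travel and the push force is rising. I'll release it, lift, and check by eye.

carry_out:
  plan:
    - [6,0,0,0,0,0,0]
    - [6,0,0,0,0,0,0]
    - [6,0,0,0,0,0,0]
    - [6,0,0,0,0,0,0]
    - [6,0,0,-2,0,0,0]
    - [6,0,0,-4,0,0,0]
    - [6,0,0,-4.5,0,0,0]
    - [6,0,0,-4.5,0,0,0]
    - [6,0,1,-1,0,0,0]
    - [6,0,4.8,0,0,0,0]
    - [6,0,4.8,0,0,0,0]
    - [6,0,4.8,0,0,0,0]
    - [6,0,0,0,0,0,0]

```text
t: 6.75
eef_pos: [0.6052, 0.0562, 0.2352]
ee_rot: [179.8, -0.0, -2.0]
wrist_force: [-0.3, -0.1, 0.4]
width: 0.7
grasp_force: 0.0
```

```bash
python3 - <<'E'
from h import *
import cv2,pickle
s,d=wristcam();pickle.dump(d,open("w2.pkl","wb"));cv2.imwrite("pics/w2.png",d["img"][:,:,::-1]);print(s["eef_pos"],s["ee_rot"])
E
```

```text
[0.60515558 0.05616084 0.23516298] [ 1.79827297e+02 -9.15356157e-05 -2.00546277e+00]
```

View pics/w2.png

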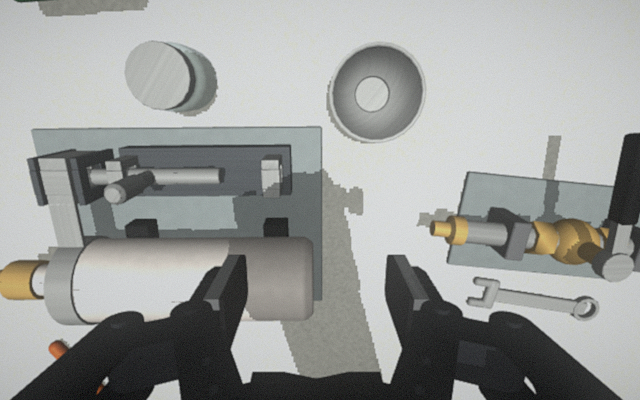

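The bolt has moved across: knob at (115,194) beside the left guide, rod tail out of the right guide. The lever hub is at (614,265) and the sleeve spans (631,135)–(625,222). Measuring these next.

```bash
python3 - <<'E'
from h import *
import pickle
d=pickle.load(open("w2.pkl","rb"))
k=ray(d,(115,194),.113)[0];c=ray(d,[(32,128),(322,126)],.008);a=np.array([-.0265,.9996])
m=c.mean(0);print(k,c,"slide",(k-m)[:2]@a+.055)
print("hub",ray(d,[(614,265)],.104),"sleeve end",ray(d,[(631,135),(626,222)],.104))
print("man",ray(d,[(467,172),(446,262)],.008))
E
```

```text
[0.61037663 0.2105612  0.113     ] [[0.65636609 0.34383887 0.008     ]
 [0.64760894 0.04612783 0.008     ]] slide 0.0716743032804081
hub [[ 0.52913351 -0.19997082  0.104     ]] sleeve end [[ 0.64026138 -0.18983415  0.104     ]
 [ 0.56849769 -0.20166595  0.104     ]]
man [[ 0.59372494 -0.10747359  0.008     ]
 [ 0.48806963 -0.09255269  0.008     ]]
```

carry_out:
  plan:
    - [6,-1.27,4.3,0,0,0,0]
    - [6,-1.27,4.3,0,0,0,0]
    - [6,-1.27,4.3,0,0,0,0]
    - [6,-1.27,4.3,0,0,0,0]
    - [6,-1.27,4.3,0,0,0,0]
    - [6,-1.27,4.3,0,0,0,0]
    - [6,0,0,0,0,0,0]
    - [6,0,0,0,0,0,0]

```text
t: 7.6
eef_pos: [0.5222, -0.1917, 0.2351]
ee_rot: [-180.0, 0.0, -1.6]
wrist_force: [-0.1, 0.5, -0.9]
width: 0.706
grasp_force: 0.0
```

```bash
python3 - <<'E'
from h import *
import cv2,pickle
s,d=wristcam();pickle.dump(d,open("w3.pkl","wb"));cv2.imwrite("pics/w3.png",d["img"][:,:,::-1]);print(s["eef_pos"],s["ee_rot"])
E
```

```text
[ 0.5222072  -0.19168943  0.23514601] [-1.79980614e+02  4.20040487e-03 -1.56990780e+00]
```

View pics/w3.png

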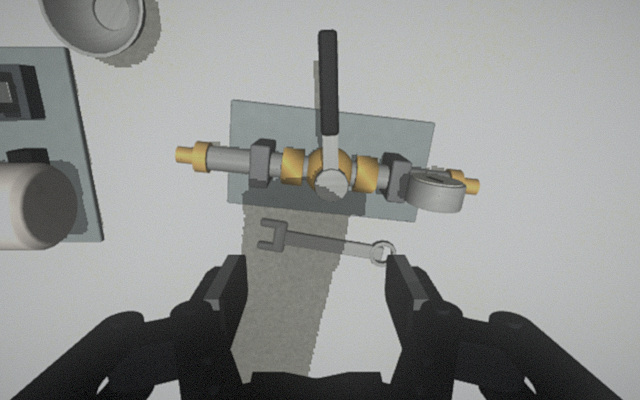

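Directly below, the plate corners are at (233,99), (435,123), (416,221) and (227,203). The hub disc centre is at (332,184), and the sleeve centreline runs from (327,32) to (330,133).

```bash
python3 - <<'E'
from h import *
import pickle
d=pickle.load(open("w3.pkl","rb"))
hx,hy=.055,.105;P=np.array([(hx,hy),(hx,-hy),(-hx,-hy),(-hx,hy)])
a,R,t,e=fit(P,ray(d,[(233,99),(435,123),(416,221),(227,203)],.008)[:,:2]);print(np.degrees(a),t,e*1000)
def w(u,v):
    z=d["z_map"][v,u];return d["R"].T@(np.array([(u-d["mtx"][0,2])/d["mtx"][0,0],(v-d["mtx"][1,2])/d["mtx"][1,1],1])*z-d["t"])
# pipe ends axis, sleeve rows
for p in((332,184),(327,36),(328,60),(329,100),(330,128)):print(p,w(*p))
V,U=np.mgrid[25:150,310:350];L=[]
pts=np.array([w(u,v) for u,v in zip(U.ravel(),V.ravel())]);s=pts[(pts[:,2]>.099)&(pts[:,2]<.115)]
m=s.mean(0);v=np.linalg.svd(s[:,:2]-m[:2])[2][0];v*=np.sign(v[0]);print(len(s),m,"lever dir",np.degrees(np.arctan2(v[1],v[0])),"far end",((s-m)[:,:2]@v).max()*v+m[:2])
V,U=np.mgrid[140:185,170:260];pts=np.array([w(u,v) for u,v in zip(U.ravel(),V.ravel())]);s=pts[(pts[:,2]>.05)&(pts[:,2]<.056)]
m=s.mean(0);v=np.linalg.svd(s[:,:2]-m[:2])[2][0];print("pipe",len(s),m,np.degrees(np.arctan(-v[0]/v[1])))
E
```

```text
-7.847276464050603 [ 0.52530166 -0.20645975] [[-0.20580801 -1.75906303]
 [-0.97930773  1.35652847]
 [ 1.46887045  0.04492752]
 [-0.28375471  0.35760704]]
(332, 184) [ 0.52684578 -0.20613478  0.10307688]
(327, 36) [ 0.63522963 -0.20413387  0.10500818]
(328, 60) [ 0.6194829  -0.20458902  0.10396096]
(329, 100) [ 0.59167831 -0.20478009  0.10526872]
(330, 128) [ 0.57119943 -0.20519199  0.10502554]
2166 [ 0.59990591 -0.20430557  0.10388293] lever dir 0.5557808803627609 far end [ 0.63967712 -0.20391976]
pipe 1118 [ 0.54013466 -0.10340048  0.0530305 ] -7.507482222961864
```

carry_out:
  plan:
    - [6,0,0,0,0,0,-2.2]
    - [6,4.4,0.7,0,0,0,0]
    - [6,4.45,0.7,0,0,0,0]
    - [6,0,0,4.5,0,0,0]
    - [6,0,0,4.5,0,0,0]
    - [6,0,0,4,0,0,0]
    - [6,0,0,2,0,0,0]
    - [6,0,0,0.9,0,0,0]
    - [6,0,0,0,0,0,0]
    - [0.8,0,0,0,0,0,0]
    - [0.8,0,0,0,0,0,0]
    - [0.8,0,0,0,0,0,0]
    - [0.8,0,0,0,0,0,0]
    - [0.8,0,0,0,0,0,0]
    - [0.8,0,0,0,0,0,0]
    - [0.8,0,0,0,0,0,0]
    - [0.8,0,0,0,0,0,0]
  newtons: 30

```text
t: 9.35
eef_pos: [0.6115, -0.2045, 0.0775]
ee_rot: [-180.0, -0.1, 0.7]
wrist_force: [-1.6, 2.7, 7.5]
width: 0.161
grasp_force: 31.2
```

carry_out:
  plan:
    - [0.8,-0.02,-0.607,0,0,0,-4.07]
    - [0.8,-0.02,-0.607,0,0,0,-4.07]
    - [0.8,-0.02,-0.607,0,0,0,-4.07]
    - [0.8,-0.02,-0.607,0,0,0,-4.07]
    - [0.8,-0.02,-0.607,0,0,0,-4.07]
    - [0.8,-0.02,-0.607,0,0,0,-4.07]
    - [0.8,-0.02,-0.607,0,0,0,-4.07]
    - [0.8,-0.02,-0.607,0,0,0,-4.07]
    - [0.8,-0.02,-0.607,0,0,0,-4.07]
    - [0.8,0,0,0,0,0,0]
    - [0.8,0,0,0,0,0,0]

```text
t: 10.45
eef_pos: [0.5945, -0.1529, 0.0776]
ee_rot: [179.9, -0.1, 37.4]
wrist_force: [1.3, 5.5, 6.0]
width: 0.16
grasp_force: 29.5
```

carry_out:
  plan:
    - [4,0,0,0,0,0,0]
    - [4,0,0,0,0,0,0]
    - [4,0,0,0,0,0,0]
    - [4,0,0,0,0,0,0]
    - [4,0,0,-2,0,0,0]
    - [4,0,0,-4.5,0,0,0]
    - [4,0,0,-4.5,0,0,0]
    - [4,0,0,-4.5,0,0,0]
    - [4,-4.2,0,0,0,0,0]
    - [4,-4.2,0,0,0,0,0]
    - [4,0,0,0,0,0,0]
    - [4,0,0,0,0,0,0]

```text
t: 11.65
eef_pos: [0.5261, -0.2056, 0.2317]
ee_rot: [180.0, -0.0, 37.2]
wrist_force: [0.5, 1.3, -0.4]
width: 0.468
grasp_force: 0.0
```

```bash
python3 - <<'E'
from h import *
import cv2,pickle
s,d=wristcam();pickle.dump(d,open("w4.pkl","wb"));cv2.imwrite("pics/w4.png",d["img"][:,:,::-1]);print(s["eef_pos"],s["ee_rot"])
V,U=np.mgrid[0:400,0:640];z=d["z_map"];K=d["mtx"]
p=(np.dstack([(U-K[0,2])/K[0,0]*z,(V-K[1,2])/K[1,1]*z,z])-d["t"])@d["R"]
h=np.array([.526,-.2055]);q=p[...,:2]-h;r=np.hypot(q[...,0],q[...,1])
def ax(m,n):
    s=p[m];c=s.mean(0);v=np.linalg.svd(s[:,:2]-c[:2],full_matrices=False)[2][0];print(n,len(s),c,np.degrees(np.arctan(v[1]/v[0])))
ax((p[...,2]>.099)&(p[...,2]<.112)&(r>.035)&(r<.125)&(q@[.79,.61]>0),"lever")
ax((p[...,2]>.05)&(p[...,2]<.057)&(abs(q@[.134,.991])>.03)&(abs(q@[.134,.991])<.14)&(abs(q@[.991,-.134])<.012),"pipe")
E
```

```text
[ 0.52605934 -0.20560298  0.23165294] [ 1.79972062e+02 -4.25648350e-03  3.72056134e+01]
lever 2119 [ 0.58700296 -0.1589443   0.10408945] 36.639421478572466
pipe 2132 [ 0.53509159 -0.14289238  0.05339935] 83.12403704115737
```

View pics/w4.png

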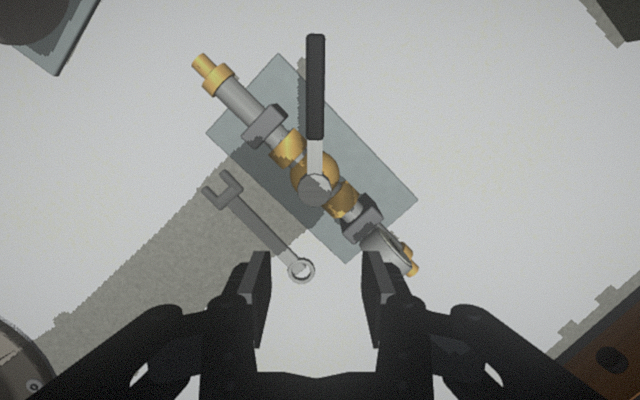

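The wrist view shows the lever pointing up the picture from its hub at (314,189) to its end at (316,36), with the pipe running diagonally. That puts it about 44° from straight across. The spanner is undisturbed and the gripper is clear, so I'm handing in.

```bash
python3 -c "
from rig import robot
print(robot.job_done())"
```

```text
the job is handed in; nothing more can be done
None
```

The bolt is fully home against its stop, and the valve lever was then turned to about 44° (half open is 45°); the arm touched nothing else, and the job was handed in at about 12 s, with no verdict shown.

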